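Stack a ring-core transformer and its mounting parts on the chassis stud

TASK

Make up the transformer mounting on the upright threaded stud of the power-supply chassis, ready for its nut: the large brown insulating disc first, flat on the chassis plate, then the copper-wound ring transformer with its solder tags turned towards the circuit board, then the small brown insulating disc, and last the steel dish, raised centre up as it lies. Everything goes over the stud and rests flat, centred on the stud; lower the transformer onto its disc, do not drop it.

Things in the scene. Friction and masses are not known exactly. Their poses are not given: they have to be found in the camera images.
- chassis: Open aluminium chassis, 220 (x) by 150 mm (y), held fast. Origin: centre of its underside, on the bench; x points to its rear panel. Upper face of the plate 5 mm above the bench; side lips (y = +-75 mm) reach 23 mm, front lip (x = -110) 13 mm, rear panel (x = +110) 53 mm above the bench. Green circuit board from x = +16 to +96, y = -60 to +60 mm, its parts up to 42 mm high. The stud stands in the free front half.
- stud_foot (a point): Foot of the stud, on its axis, on the upper face of the chassis plate: 50 mm in front of the chassis origin (x = -50, y = 0, z = 5 mm in the chassis frame); axes as the chassis. The steel stud is upright, 8 mm thick, and ends 53 mm above this point; its last 6 mm taper. The soldering stations right of and behind the chassis rise to 160 mm: carry things well above or in front of them.
- tag_place (a point): Where the middle of the transformer's tag strip belongs: 40 mm from the stud's axis towards the circuit board (chassis +x) and 18 mm above the plate.
- large_disc: Brown hard-fibre insulating disc, 66 mm across, 5 mm thick, with a 16 mm hole in the middle, lying flat and loose on the bench (about 30 g). Origin at the centre of its underside, z up; round, its yaw means nothing.
- toroid: Ring transformer wound with copper wire: 66 mm across, 26 mm high, 26 mm hole, lying flat and loose (about 0.3 kg). Origin: centre of its underside, z up. A black strip 30 mm wide with four solder tags stands out of its +x side, 7 to 19 mm above the underside, out to 48 mm from the axis. The other sides are free to grip, best across y.
- toroid_tags (a point): Middle of the transformer's tag strip: 40 mm from its axis along its +x, 13 mm above its underside.
- small_disc: Brown hard-fibre insulating disc like the large one, but 50 mm across; 5 mm thick, 16 mm hole, lying flat and loose (about 20 g). Origin at the centre of its underside, z up.
- dish: Round pressed-steel clamping dish, 46 mm across, 6 mm high, its upright rim about 3 mm high and its centre raised, with a 14 mm hole; it lies loose, rim down, raised centre up (about 35 g). Origin at the centre of its underside, z up.

How it is judged:
By the outcome, as a careful person would: the job done as asked, in the order asked, and still so for the second after the job is handed in, with the robot touching nothing.
It also fails if it takes over 112 s, if anything falls off the work surface, if the arm or the gripper's body presses on something with over 40 N, if the wrist force passes 120 N, or if a joint passes its speed limit or range.

ROBOT

A 6-joint arm with a two-finger parallel gripper is mounted at the origin on a cart in front of the work surface, level with it; the furniture and walls round the work are solid. World frame = base frame: x ahead of the robot, y to its left, z up, the work surface at z = 0. Lengths are in m, angles in rad, forces in N, time in s.
With the tool pointing down it reaches from about 0.375 to 0.9 m from the base axis. Payload 3.1 kg.
Tool frame: the origin (TCP) lies between the finger pads; the fingertips stand 11 mm ahead of it and the grasp point (between the pads) lies 8 mm behind it; z points along the fingers, y is the line along which they close (so a half turn about z gives the same grasp; the last joint's range is limited). The gripper opens to 87 mm and grips with 3 to 60 N. Pads are 19 mm wide; open, the fingers measure 117 mm over their backs; the gripper's body (75 mm by 190 mm) begins 51 mm behind the grasp point.
Start: joints at [0.938, 0.527, 1.433, -0, 1.181, -0.178], TCP at [0.275, 0.561, 0.234] pointing down, gripper open.
Joint ranges: [-3.08, 3.08], [-0.75, 2.2], [0.22, 2.44], [-1.43, 4.57], [0, 2.65], [-2.85, 2.85]. Speed limits (rad/s): [2.79, 2.79, 3.14, 3.14, 3.14, 3.14].

INTERFACE

Orientations are given as a unit quaternion [x, y, z, w].
In Python, from rig import robot gives the robot as it stands.
- The arm moves only by the tool move_arm, never from a script. Its argument "moves" is text: rows parted by semicolons, each of 7 numbers parted by spaces: the shift along the tool's x, y, z in units of 100 mm (1.0 is 100 mm), then the turn, a rotation vector about the tool's x, y, z in units of 90 degrees (1.0 is 90 degrees), then the opening, from 0 (shut) to 1 (fully open). A call has 1 to 12 rows; each row is the pose to reach, as a shift and turn from the pose commanded when the call began, along the tool's axes at that moment; what a row does not reach only later rows make up. A row lasts 1/10 s, in which the tool goes at most 50 mm and 8.59 degrees, less where a joint would pass 70% of its speed; a pose out of reach is approached as far as the arm can. A call with a number of a shift or a turn outside -1 to 1 is refused whole. A call with a gripper value outside its range is refused whole. The fingers move at their own pace and stop on an object; "squeeze" is the grip in N (left out, the last holds). Time passes only in rows, so rows that repeat a pose let the fingers close. It gives the time, the measured TCP pose, the force, the opening and the grip force at its end, in the units of the state.
- robot.get_obs(): the state, without advancing time (a new reading comes with each control period).
- robot.camera(name): name is "side" or "top" or "wrist"; returns a dict with "image" (400x640x3 uint8, red, green, blue), "intrinsics" (3x3 intrinsics, pixels), "dist_coeffs" ([k1, k2, p1, p2, k3] as OpenCV has them; the pictures are not rectified), "extrinsics" (4x4, takes a point from world to camera coordinates). Camera axes: x right, y up, looking along -z (the intrinsics and any distortion apply to the point x, -y, -z); pixel columns grow to the right and rows downward; lengths in m; the calibration is good to about 2 mm. A picture is of the moment at which its call begins. There is no depth.
- robot.hand_in(): hands the job in; it is judged then, once.
The state is a dict: "time": time; "q": joint angles; "joint_velocities": joint speeds; "joint_torque": joint torques, N m; "position": TCP position; "tool_rot": TCP orientation; "ft_force": force on the tool from outside, world axes, zero at the start; "moment": the same for the moment, N m; "grip_width": finger opening in m; "grip_force": force on a finger pad.
Only numpy, scipy, OpenCV 4.12 (cv2) and the standard library are available. Lean on these libraries where they do the work, as an engineer would, in place of code of your own. Each camera call takes 0.05 s, during which the arm holds its last target. There are 200 camera calls.

## Working session

There is one attempt and no reset: what is moved stays moved. The work goes in short steps, Python scripts to look and compute and a tool call to move; the robot and the scene stay as the last step left them, time stands still between calls to the robot, and variables do not carry over. Pictures are saved under pics/ and viewed, at most 14 in all, crops included, and the job is handed in when it is done.

Besides the shell and the picture viewer there is one more tool, called after "Call:" as name(argument=value, ...), one argument or row to a line, values as JSON. move_arm: Moves the arm, as the interface text tells. Shifts and turns lie within -1 to 1; 1 stands for 100 mm of shift or 90 degrees of turn. Its arguments: {"type":"object","properties":{"moves":{"type":"string"},"squeeze":{"type":"number"}},"required":["moves"]}

```bash
ls; mkdir -p pics
cat > h.py <<'E'
import numpy as np, cv2
from rig import robot
def cam(n):
    c=robot.camera(n); cv2.imwrite(f'pics/{n}_{robot.get_obs()["time"]:.2f}.png',c['image'][:,:,::-1]); np.save(f'{n}.npy',c,allow_pickle=True); return c
def load(n): return np.load(f'{n}.npy',allow_pickle=True).item()
def ray(c,uv):
    K=np.array(c['intrinsics']);d=np.array(c['dist_coeffs']);T=np.array(c['extrinsics'])
    p=cv2.undistortPoints(np.array(uv,float).reshape(-1,1,2),K,d).reshape(-1,2)
    v=np.c_[p[:,0],-p[:,1],-np.ones(len(p))]
    return -T[:3,:3].T@T[:3,3], v@T[:3,:3]
def plane(c,uv,z):
    o,v=ray(c,uv); return o+v*((z-o[2])/v[:,2:3])
def proj(c,P):
    T=np.array(c['extrinsics']);q=np.array(P,float).reshape(-1,3)@T[:3,:3].T+T[:3,3]
    q=q*[1,-1,-1]
    return cv2.projectPoints(q,np.zeros(3),np.zeros(3),np.array(c['intrinsics']),np.array(c['dist_coeffs']))[0].reshape(-1,2)
E
python3 - <<'E'
from h import *
for n in('top','side','wrist'):
    c=cam(n);o,v=ray(c,[[320,200]]);print(n,o,v)
o=robot.get_obs();print(o['time'],o['position'],o['tool_rot'],o['ft_force'])
E
ls pics
```

```text
pics
top [ 0.32050595 -0.00939091  1.07129405] [[ 0.18713048  0.01045345 -0.98234735]]
side [0.50862033 1.09635049 0.45529276] [[-0.00845368 -0.93577633 -0.35283305]]
wrist [0.20955264 0.59428387 0.38386753] [[ 0.23202941 -0.11148085 -0.96635824]]
0.15 [0.27419847 0.56105186 0.23279456] [ 2.25454993e-01  9.74253240e-01 -7.52287478e-04 -3.22913656e-04] [0.10488595 0.0179416  0.40045764]
side_0.10.png
top_0.05.png
wrist_0.15.png
```

View pics/top_0.05.png

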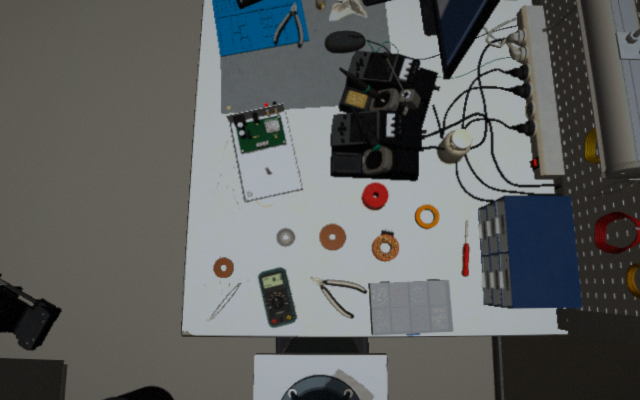

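View pics/side_0.10.png

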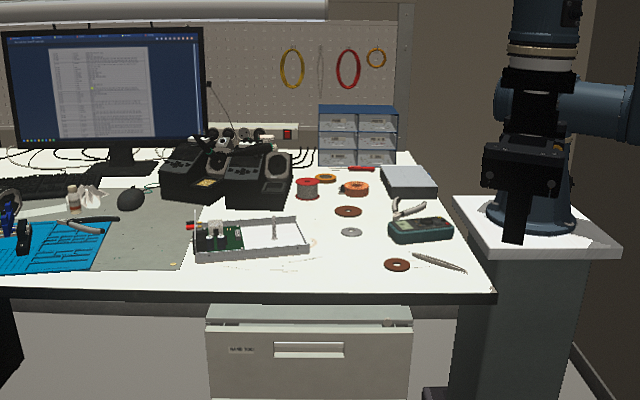

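The top view shows the chassis at about (265,150) with the stud at (268,170). The large disc is at (332,236), dish at (286,237), small disc at (223,267), and the toroid at (385,246) with its tags at (387,233). Next I measure these.

Run:
```python
from h import *
c=load('top');im=c['image'];hsv=cv2.cvtColor(im,cv2.COLOR_RGB2HSV)
def blob(m,x,y,r=22):
    w=np.zeros(m.shape,np.uint8);w[y-r:y+r,x-r:x+r]=255;m=m&w
    cs,_=cv2.findContours(m,cv2.RETR_EXTERNAL,cv2.CHAIN_APPROX_NONE)
    return max(cs,key=cv2.contourArea)
br=cv2.inRange(hsv,(3,80,40),(20,255,255)); gr=cv2.inRange(hsv,(0,0,90),(180,60,205))
for n,m,x,y,z in(('large',br,332,236,.005),('small',br,223,267,.005),('dish',gr,286,237,.003),('tor',br,385,246,.013)):
    k=blob(m,x,y); P=plane(c,k.reshape(-1,2),z)
    (cc,rr)=cv2.minEnclosingCircle(P[:,:2].astype(np.float32)); e=cv2.fitEllipse(P[:,:2].astype(np.float32))
    print(n,cv2.contourArea(k),np.round(cc,4),'diam',2*rr,'ell',np.round(e[0],4),np.round(e[1],4))
g=cv2.inRange(hsv,(40,80,30),(90,255,255));k=blob(g,262,135,30);print('pcb',cv2.minAreaRect(plane(c,k.reshape(-1,2),.012)[:,:2].astype(np.float32)))
a=im[95:205,220:310];cv2.imwrite('pics/c1.png',cv2.resize(a,None,fx=5,fy=5,interpolation=2)[:,:,::-1])
a=im[225:262,365:407];b=im[225:262,268:310]
cv2.imwrite('pics/c2.png',cv2.resize(np.hstack([a,b]),None,fx=9,fy=9,interpolation=2)[:,:,::-1])
```

```text
large 484.5 [ 0.4308 -0.029 ] diam 0.06426616758108139 ell [ 0.4308 -0.0289] [0.062  0.0623]
small 279.0 [0.3537 0.2413] diam 0.049062639474868774 ell [0.3535 0.2411] [0.046  0.0473]
dish 1849.0 [0.4314 0.0886] diam 0.1538245677947998 ell [0.4316 0.0881] [0.1266 0.1286]
tor 528.0 [ 0.4051 -0.1585] diam 0.06858131289482117 ell [ 0.4042 -0.1596] [0.0621 0.0663]
pcb ((0.698236346244812, 0.1579420566558838), (0.07786701619625092, 0.11729209125041962), 12.717966079711914)
```

View pics/c1.png

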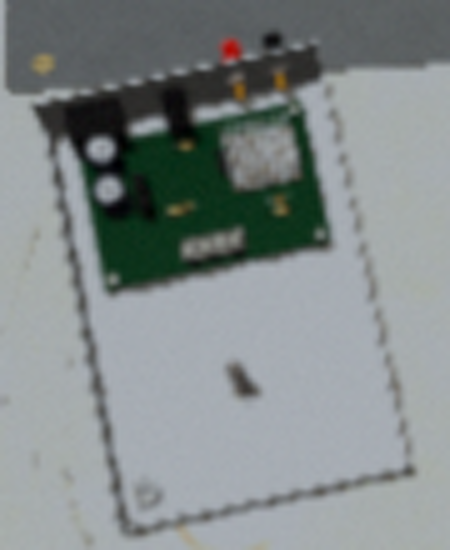

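View pics/c2.png

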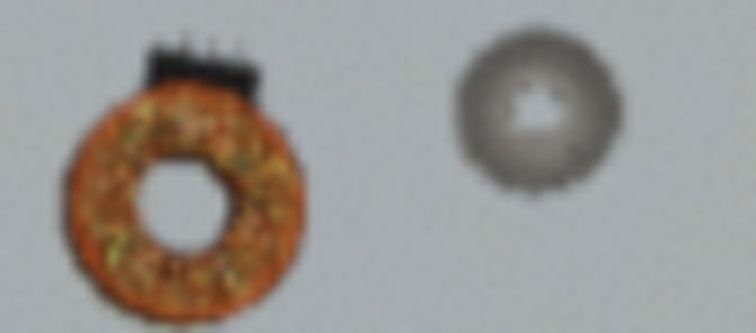

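The masks give the large disc at (0.431,-0.029), small disc at (0.354,0.241) and toroid at about (0.404,-0.159). The board fits at 78×117 mm with a yaw of about 12.7°. In the crops the stud leans from about (271,174) up to (267,168), and the toroid's tags point to about +x. I'll move the wrist camera over the stud.

Call:
move_arm(
  moves="-0.3 -0.2 0 0 0 -0.1 1; -0.6 -0.4 0 0 0 -0.2 1; -1 -0.68 0 0 0 -0.3 1; -1 -0.68 0 0 0 -0.38 1; -1 -0.68 0 0 0 -0.43 1; -1 -0.68 0 0 0 -0.43 1",
)

```text
time: 0.75
position: [0.3347, 0.4559, 0.2334]
tool_rot: [-0.109, 0.994, -0.0, -0.0]
ft_force: [-0.6, 0.1, 0.0]
grip_width: 0.087
grip_force: 0.0
```

Call:
move_arm(
  moves="-0.1 -0.4 0 0 0 0 1; -0.27 -0.87 0 0 0 0 1; -0.27 -0.87 0 0 0 0 1",
)

```text
time: 1.05
position: [0.3823, 0.3739, 0.2334]
tool_rot: [-0.107, 0.994, -0.001, 0.0]
ft_force: [-0.0, 0.8, 0.2]
grip_width: 0.0867
grip_force: 0.0
```

Call:
move_arm(
  moves="-0.1 -0.4 0 0 0 0 1; -0.27 -0.87 0 0 0 0 1; -0.27 -0.87 0 0 0 0 1",
)

```text
time: 1.35
position: [0.4282, 0.2954, 0.2336]
tool_rot: [-0.107, 0.994, -0.001, 0.001]
ft_force: [-0.2, 0.1, 0.2]
grip_width: 0.087
grip_force: 0.0
```

Call:
move_arm(
  moves="-0.1 -0.4 0 0 0 0 1; -0.27 -0.87 0 0 0 0 1; -0.27 -0.87 0 0 0 0 1",
)

```text
time: 1.65
position: [0.474, 0.2168, 0.2337]
tool_rot: [-0.107, 0.994, -0.001, 0.002]
ft_force: [0.4, 1.0, 0.3]
grip_width: 0.0868
grip_force: 0.0
```

Call:
move_arm(
  moves="-0.1 -0.4 0 0 0 0 1; -0.27 -0.87 0 0 0 0 1; -0.27 -0.87 0 0 0 0 1; -0.27 -0.87 0 0 0 0 1; -0.27 -0.87 0 0 0 0 1",
)

```text
time: 2.15
position: [0.5148, 0.1422, 0.2333]
tool_rot: [-0.11, 0.994, 0.0, -0.001]
ft_force: [0.4, 0.2, -0.6]
grip_width: 0.0871
grip_force: 0.0
```

Run:
```python
from h import *
c=cam('wrist');cv2.imwrite('pics/w1.png',c['image'][:,:,::-1]);o=robot.get_obs();print(o['time'],o['q'],o['position'],o['tool_rot'],ray(c,[[320,200]]))
```

```text
2.2 [ 5.99841011e-02  4.06291020e-01  1.65972670e+00  6.97540628e-04
  1.07684925e+00 -1.73332702e+00] [0.51481987 0.14229927 0.23333231] [-1.10863458e-01  9.93835396e-01  3.39227273e-04 -6.20587978e-04] (array([0.44471928, 0.12725194, 0.38453029]), array([[ 0.24873236,  0.05995942, -0.96677348]]))
```

View pics/w1.png

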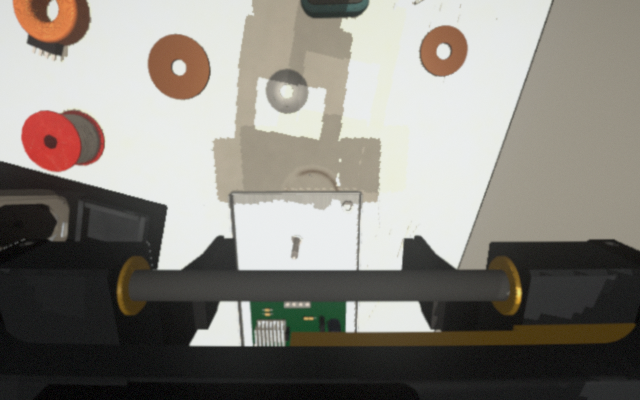

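The wrist view shows the toroid at (50,15) with tags at (48,45), large disc (180,67), dish (288,91) and small disc (443,50). The stud runs (297,237)-(295,258), and the chassis front corners are at (232,192) and (360,191).

Run:
```python
from h import *
c=load('wrist');im=c['image'];hsv=cv2.cvtColor(im,cv2.COLOR_RGB2HSV)
def blob(m,x,y,r):
    w=np.zeros(m.shape,np.uint8);w[max(y-r,0):y+r,x-r:x+r]=255;m=m&w
    return max(cv2.findContours(m,cv2.RETR_EXTERNAL,cv2.CHAIN_APPROX_NONE)[0],key=cv2.contourArea)
br=cv2.inRange(hsv,(3,100,40),(20,255,255))
for n,x,y,r in(('large',180,67,45),('small',443,50,40)):
    P=plane(c,blob(br,x,y,r).reshape(-1,2),.004)[:,:2].astype(np.float32)
    cc,rr=cv2.minEnclosingCircle(P);print(n,cc,2*rr,cv2.fitEllipse(P))
def up(a,x,y,w,h,f): return cv2.resize(a[y:y+h,x:x+w],(w*f,h*f),interpolation=cv2.INTER_NEAREST)
s=load('side')['image']
A=np.hstack([up(im,265,65,48,48,8),up(im,275,225,48,48,8)])
B=np.hstack([up(s,252,208,48,36,8),up(s,332,224,40,18,9)[:288,:384] if 0 else cv2.resize(up(s,338,222,32,24,8),(384,288),interpolation=0)])
cv2.imwrite('pics/c3.png',np.vstack([A,B])[:,:,::-1][:600])
# predictions of stud from the PCB fit
for q in((.5947,.1346),):
    for n in('wrist','side','top'):
        print(n,proj(load(n),[[*q,.005],[*q,.058]]))
for z in(.013,.023): print(plane(c,[[232,192],[360,191]],z))
```

```text
large (0.43306833505630493, -0.027998320758342743) 0.06458216160535812 ((0.43316757678985596, -0.02810264565050602), (0.06279267370700836, 0.06361202150583267), 165.43630981445312)
small (0.3561394214630127, 0.2413758635520935) 0.04855136200785637 ((0.3559314012527466, 0.24120084941387177), (0.04702604189515114, 0.04758395999670029), 51.281578063964844)
wrist [[297.2263925  238.19689822]
 [294.1304094  256.59514498]]
side [[273.91232285 239.036832  ]
 [273.38890603 215.45014334]]
top [[268.55053423 172.79102175]
 [265.7935099  167.40144051]]
[[0.55313616 0.05085434 0.013     ]
 [0.52005912 0.19211611 0.013     ]]
[[0.55021804 0.05291063 0.023     ]
 [0.51803129 0.19037024 0.023     ]]
```

View pics/c3.png

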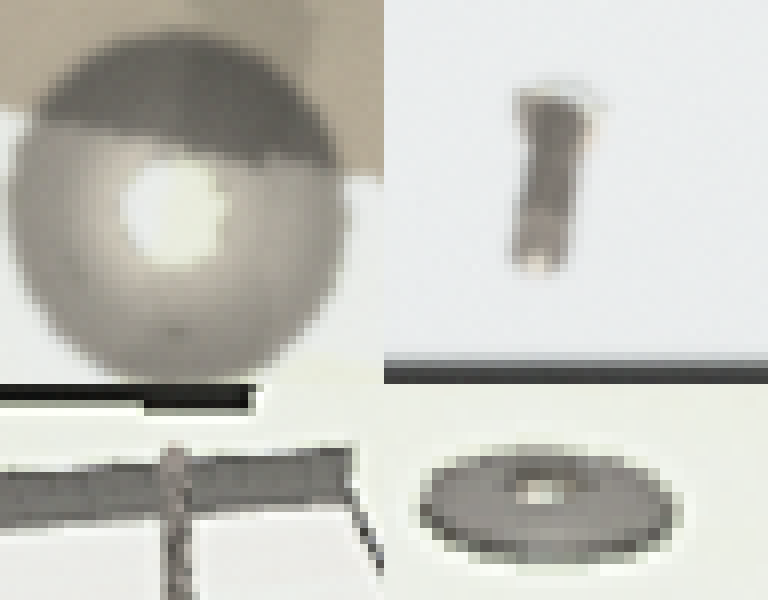

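Projecting the predicted stud at (0.5947,0.1346) lands on the dark segment: foot at (296.6,237.5), tip at (294.2,258) in the wrist view, and column 273.7 in the side view. So the stud is at (0.595,0.1345) with yaw 12.8°. I'll take one wrist look from above the discs, then pick.

Call:
move_arm(
  moves="0.15 -0.48 0 0 0 0 1; 0.3 -0.96 0 0 0 0 1; 0.3 -0.96 0 0 0 0 1",
)

```text
time: 2.5
position: [0.5072, 0.0374, 0.2336]
tool_rot: [-0.108, 0.994, -0.001, -0.0]
ft_force: [0.4, 0.4, 0.8]
grip_width: 0.0872
grip_force: 0.0
```

Call:
move_arm(
  moves="0.15 -0.48 0 0 0 0 1; 0.3 -0.96 0 0 0 0 1; 0.3 -0.96 0 0 0 0 1; 0.3 -0.96 0 0 0 0 1; 0.3 -0.96 0 0 0 0 1",
)

```text
time: 3.0
position: [0.4992, -0.0579, 0.2335]
tool_rot: [-0.111, 0.994, 0.001, -0.0]
ft_force: [-0.8, -0.5, -0.3]
grip_width: 0.0873
grip_force: 0.0
```

```bash
cat >> h.py <<'E'
def blob(m,box):
    x0,y0,x1,y1=box;w=np.zeros(m.shape,np.uint8);w[y0:y1,x0:x1]=255
    return max(cv2.findContours(m&w,cv2.RETR_EXTERNAL,cv2.CHAIN_APPROX_NONE)[0],key=cv2.contourArea)
def hsv(c): return cv2.cvtColor(c['image'],cv2.COLOR_RGB2HSV)
def circ(c,k,z):
    P=plane(c,k.reshape(-1,2),z)[:,:2].astype(np.float32);e=cv2.fitEllipse(P);cc,r=cv2.minEnclosingCircle(P)
    return np.round([*cc,2*r,*e[0],*e[1]],4)
def delta(target):
    o=robot.get_obs();from scipy.spatial.transform import Rotation as R
    q=R.from_quat(o['tool_rot']); t=q.as_matrix()[:,0]
    return np.round(q.inv().apply(np.array(target)-o['position'])*10,3), 'toolx yaw',np.degrees(np.arctan2(t[1],t[0])).round(2),'pos',np.round(o['position'],4),'t',o['time']
E
python3 - <<'E'
from h import *
c=cam('wrist');cv2.imwrite('pics/w2.png',c['image'][:,:,::-1]);print(delta([.432,-.0285,.06]))
m=cv2.inRange(hsv(c),(3,100,40),(20,255,255))
for k in cv2.findContours(m,cv2.RETR_EXTERNAL,cv2.CHAIN_APPROX_NONE)[0]:
    if cv2.contourArea(k)>300: print(cv2.boundingRect(k),circ(c,k,.004),circ(c,k,.013))
o=robot.get_obs();print('tcp px',proj(c,[o['position']]))
E
```

```text
(array([0.591, 0.433, 1.736]), 'toolx yaw', np.float64(-167.22), 'pos', array([ 0.4993, -0.0578,  0.2335]), 't', 3.05)
(290, 323, 345, 24) [0.6687 0.18   0.4646 0.6457 0.2731 0.0285 0.6816] [0.663  0.174  0.4536 0.6405 0.2649 0.0278 0.6655]
(489, 257, 34, 59) [0.5865 0.2061 0.0885 0.587  0.206  0.0399 0.0831] [0.5828 0.1995 0.0864 0.5832 0.1994 0.0389 0.0812]
(116, 256, 34, 60) [ 0.6907 -0.2566  0.0903  0.6908 -0.2563  0.0402  0.0846] [ 0.6845 -0.2523  0.0882  0.6846 -0.252   0.0393  0.0826]
(329, 94, 58, 59) [ 0.4333 -0.0284  0.0644  0.433  -0.0285  0.0625  0.0632] [ 0.4332 -0.0295  0.0629  0.4329 -0.0295  0.061   0.0617]
(107, 94, 56, 56) [ 0.4853 -0.2692  0.063   0.4851 -0.2695  0.0598  0.0619] [ 0.484  -0.2646  0.0615  0.4838 -0.2648  0.0584  0.0604]
(587, 89, 43, 44) [0.3556 0.241  0.049  0.3556 0.2409 0.0467 0.0478] [0.3573 0.2336 0.0479 0.3573 0.2335 0.0456 0.0467]
(210, 34, 65, 68) [ 0.4045 -0.1616  0.0691  0.4046 -0.1618  0.0666  0.0677] [ 0.4052 -0.1595  0.0674  0.4052 -0.1597  0.065   0.0661]
tcp px [[317.15432964 262.81242476]]
```

View pics/w2.png

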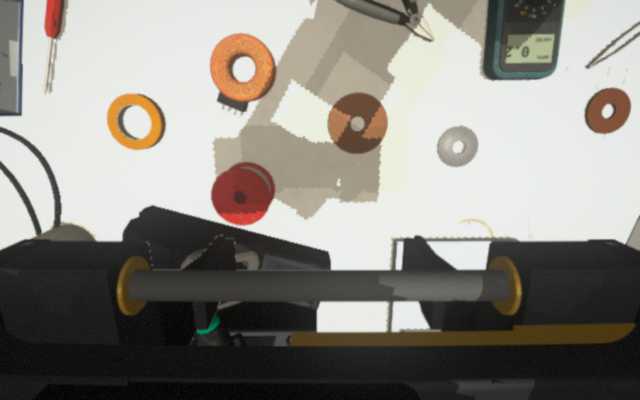

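The large disc measures (0.433,-0.0285), small disc (0.3556,0.241) and toroid (0.405,-0.160), and the tags point away from the robot at (235,103). Sizes match, so I descend on the large disc.

Call:
move_arm(
  moves="0.3 0.22 0.3 0 0 0 1; 0.58 0.43 0.7 0 0 0 1; 0.58 0.43 0.9 0 0 0 1",
)

```text
time: 3.35
position: [0.4265, -0.026, 0.1418]
tool_rot: [-0.112, 0.994, 0.002, -0.005]
ft_force: [0.9, -0.3, 0.2]
grip_width: 0.0869
grip_force: 0.0
```

Call:
move_arm(
  moves="0 0 0.45 0 0 0 1; 0 0 0.9 0 0 0 1; 0 0 0.9 0 0 0 1;0 0 0.9 0 0 0 1;0 0 0.9 0 0 0 1",
)

```text
time: 3.85
position: [0.4349, -0.0304, 0.0557]
tool_rot: [-0.111, 0.994, -0.001, 0.002]
ft_force: [1.0, -0.3, 0.5]
grip_width: 0.0871
grip_force: 0.0
```

Run:
```python
from h import *
print(delta([.433,-.0285,.0127]))
c=load('wrist')
m=cv2.inRange(c['image'],(0,0,0),(75,75,75)); k=blob(m,(214,92,262,118)); print(cv2.boundingRect(k),cv2.minAreaRect(plane(c,k.reshape(-1,2),.013)[:,:2].astype(np.float32)))
h=hsv(c);k=blob(cv2.inRange(c['image'],(0,0,0),(205,205,205)),(430,118,482,172));print(cv2.boundingRect(k),circ(c,k,.002))
```

```text
(array([0.016, 0.024, 0.43 ]), 'toolx yaw', np.float64(-167.27), 'pos', array([ 0.4349, -0.0304,  0.0557]), 't', 3.85)
(243, 103, 4, 8) ((0.4424140453338623, -0.1506790816783905), (0.0019334248499944806, 0.008020848035812378), 77.5261001586914)
(437, 125, 41, 42) [0.4321 0.0884 0.0474 0.4322 0.0883 0.0456 0.0461]
```

Call:
move_arm(
  moves="0.02 0.02 0.15 0 0 0 1; 0.02 0.02 0.3 0 0 0 1; 0.02 0.02 0.38 0 0 0 1; 0.02 0.02 0.42 0 0 0 1; 0.02 0.02 0.43 0 0 0 1; 0.02 0.02 0.43 0 0 0 1",
)

```text
time: 4.45
position: [0.4319, -0.0294, 0.0115]
tool_rot: [-0.11, 0.994, -0.0, 0.001]
ft_force: [1.1, -0.4, 3.6]
grip_width: 0.0867
grip_force: 1.6
```

Call:
move_arm(
  moves="0 0 0 0 0 0 0.7; 0 0 0 0 0 0 0.7; 0 0 0 0 0 0 0.6; 0 0 0 0 0 0 0.6; 0 0 0 0 0 0 0.6; 0 0 0 0 0 0 0.6; 0 0 0 0 0 0 0.6; 0 0 0 0 0 0 0.6",
  squeeze=15,
)

```text
time: 5.25
position: [0.4312, -0.029, 0.0114]
tool_rot: [-0.11, 0.994, -0.0, 0.0]
ft_force: [-0.7, 2.2, 6.5]
grip_width: 0.0653
grip_force: 15.7
```

Call:
move_arm(
  moves="0 0 -0.2 0 0 0 0.6; 0 0 -0.6 0 0 0 0.6; 0 0 -1 0 0 0 0.6; 0 0 -1 0 0 0 0.6",
)

```text
time: 5.65
position: [0.4337, -0.03, 0.1145]
tool_rot: [-0.11, 0.994, -0.002, 0.004]
ft_force: [0.9, -0.5, -1.2]
grip_width: 0.0652
grip_force: 15.0
```

Call:
move_arm(
  moves="-0.3 0.2 -0.1 0 0 0 0.6; -0.7 0.45 -0.1 0 0 0 0.6; -0.97 0.62 -0.1 0 0 0 0.6;-0.97 0.62 -0.1 0 0 0 0.6",
)

```text
time: 6.05
position: [0.5156, 0.0546, 0.1204]
tool_rot: [-0.112, 0.994, -0.0, 0.002]
ft_force: [-0.2, -0.6, 0.0]
grip_width: 0.0649
grip_force: 15.0
```

Call:
move_arm(
  moves="-0.3 0.2 0 0 0 0 0.6; -0.7 0.45 0 0 0 0 0.6; -0.97 0.62 0 0 0 0 0.6;-0.97 0.62 0 0 0 0 0.6;-0.97 0.62 0 0 0 0 0.6;-0.97 0.62 0 0 0 0 0.6",
)

```text
time: 6.65
position: [0.5912, 0.1333, 0.1196]
tool_rot: [-0.11, 0.994, -0.0, -0.002]
ft_force: [0.5, -0.7, -0.4]
grip_width: 0.0649
grip_force: 15.0
```

Run:
```python
from h import *
print(delta([.5932,.1341,.08]),robot.get_obs()['grip_width'])
a=cam('wrist');b=cam('top');s=cam('side')
f=lambda c,x,y,w,h,k:cv2.resize(c['image'][y:y+h,x:x+w],(w*k,h*k),interpolation=cv2.INTER_CUBIC)
A=f(a,160,160,320,160,2);B=np.hstack([f(b,240,140,64,56,5),f(s,240,180,64,56,5)])
cv2.imwrite('pics/g1.png',np.vstack([A,B])[:,:,::-1]);print(proj(a,[[.595,.1345,.058]]))
```

```text
(array([-0.023,  0.004,  0.396]), 'toolx yaw', np.float64(-167.4), 'pos', array([0.5912, 0.1333, 0.1196]), 't', 6.65) 0.06489751502715753
[[317.9837812  228.25076461]]
```

View pics/g1.png

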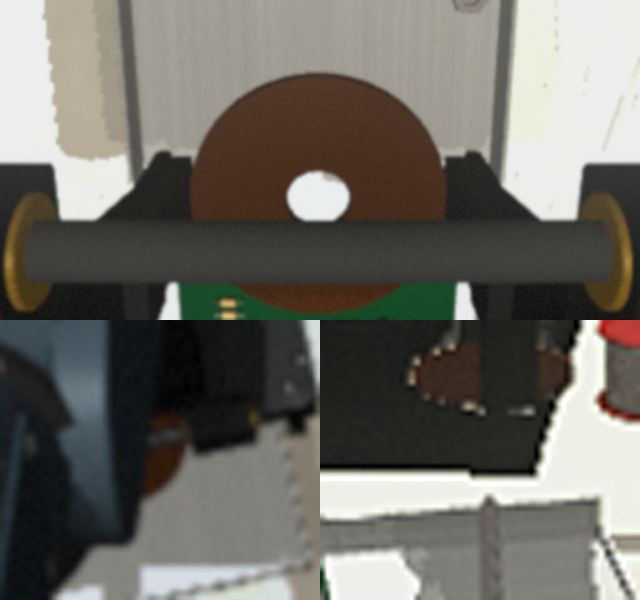

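The disc is held level: in the wrist view it spans (255..383, 196..316), with its hole at about (319,257). I'll check its position relative to the TCP.

Run:
```python
from h import *
c=load('wrist');im=c['image'];o=robot.get_obs()
def fit(c,k,z):
    P=plane(c,k.reshape(-1,2),z)[:,:2]; A=np.c_[2*P,np.ones(len(P))];s=np.linalg.lstsq(A,(P**2).sum(1),rcond=None)[0]
    return s[:2],2*np.sqrt(s[2]+s[:2]@s[:2])
m=cv2.inRange(hsv(c),(0,60,30),(20,255,130));k=blob(m,(250,190,390,268)).reshape(-1,2)
k=k[(k[:,1]<230)&(k[:,0]>253)];print(len(k))
t=fit(c,k,.113);print('disc',t,'tcp',o['position'])
kk=blob(cv2.bitwise_not(m),(300,240,340,269)).reshape(-1,2);kk=kk[(kk[:,1]<264)];print('hole',fit(c,kk,.113))
```

```text
120
disc (array([0.59155783, 0.13421577]), np.float64(0.06382207302507835)) tcp [0.59215728 0.13323953 0.12033993]
hole (array([0.59238278, 0.13444004]), np.float64(0.01612522798279656))
```

Call:
move_arm(
  moves="-0.03 0 0.1 0 0 0 0.6; -0.03 0 0.25 0 0 0 0.6; -0.03 0 0.4 0 0 0 0.6; -0.03 0 0.5 0 0 0 0.6; -0.03 0 0.6 0 0 0 0.6; -0.03 0 0.6 0 0 0 0.6",
)

```text
time: 7.4
position: [0.5948, 0.1349, 0.0584]
tool_rot: [-0.11, 0.994, 0.0, -0.002]
ft_force: [-0.3, -0.2, 0.2]
grip_width: 0.0644
grip_force: 15.0
```

Call:
move_arm(
  moves="0 0 0.1 0 0 0 0.6; 0 0 0.2 0 0 0 0.6; 0 0 0.3 0 0 0 0.6; 0 0 0.36 0 0 0 0.6; 0 0 0.4 0 0 0 0.6; 0 0 0.42 0 0 0 0.6; 0 0 0.42 0 0 0 0.6; 0 0 0.42 0 0 0 0.6",
)

```text
time: 8.2
position: [0.5964, 0.1349, 0.0188]
tool_rot: [-0.11, 0.994, -0.0, 0.0]
ft_force: [0.1, -0.1, -0.3]
grip_width: 0.065
grip_force: 15.0
```

Call:
move_arm(
  moves="0.01 0 0.01 0 0 0 0.6; 0.01 0 0.02 0 0 0 0.6; 0.01 0 0.02 0 0 0 0.6; 0.01 0 0.02 0 0 0 1; 0.01 0 0.02 0 0 0 1; 0.01 0 0.02 0 0 0 1; 0.01 0 0.02 0 0 0 1; 0.01 0 0.02 0 0 0 1",
)

```text
time: 9.0
position: [0.5952, 0.1347, 0.0166]
tool_rot: [-0.11, 0.994, 0.0, 0.0]
ft_force: [0.8, 1.1, -0.5]
grip_width: 0.0862
grip_force: 0.0
```

Call:
move_arm(
  moves="0 0 -0.2 0 0 0 1; 0 0 -0.6 0 0 0 1; 0 0 -1 0 0 0 1; 0 0 -1 0 0 0 1",
)

```text
time: 9.4
position: [0.5993, 0.135, 0.1222]
tool_rot: [-0.11, 0.994, -0.0, 0.006]
ft_force: [1.4, 0.6, 1.3]
grip_width: 0.0869
grip_force: 0.0
```

Call:
move_arm(
  moves="0.3 -0.3 -0.3 0 0 0 1; 0.6 -0.6 -0.6 0 0 0 1; 0.8 -0.8 -0.8 0 0 0 1; 0.8 -0.8 -0.8 0 0 0 1; 0.8 -0.8 -0.8 0 0 0 1",
)

```text
time: 9.9
position: [0.5347, 0.0388, 0.1967]
tool_rot: [-0.109, 0.994, 0.0, 0.001]
ft_force: [0.5, -0.5, -0.3]
grip_width: 0.0866
grip_force: 0.0
```

```bash
cat >> h.py <<'E'
def fit(c,k,z):
    P=plane(c,k.reshape(-1,2),z)[:,:2]; A=np.c_[2*P,np.ones(len(P))];s=np.linalg.lstsq(A,(P**2).sum(1),rcond=None)[0]
    return s[:2].round(4),(2*np.sqrt(s[2]+s[:2]@s[:2])).round(4)
E
python3 - <<'E'
from h import *
print(delta([.405,-.16,.1]))
c=cam('wrist')
u=proj(c,[[.595,.1345,.01]])[0].astype(int);print(u,proj(c,[[.595,.1345,.058]]))
im=c['image'];x,y=max(u[0]-60,0),max(u[1]-50,0)
cv2.imwrite('pics/g2.png',cv2.resize(im[y:y+100,x:x+120],None,fx=4,fy=4)[:,:,::-1])
m=cv2.inRange(hsv(c),(0,60,30),(20,255,255))
k=blob(m,(u[0]-60,y,u[0]+60,u[1]+50));print(cv2.boundingRect(k),fit(c,k,.01),circ(c,k,.01))
E
```

```text
(array([ 1.699, -1.659,  0.965]), 'toolx yaw', np.float64(-167.46), 'pos', array([0.5347, 0.0388, 0.1967]), 't', 9.9)
[391 254] [[402.34203797 275.57566427]]
(363, 228, 52, 43) (array([0.5898, 0.1258]), np.float64(0.0468)) [0.5933 0.1315 0.0634 0.5905 0.1261 0.0423 0.058 ]
```

View pics/g2.png

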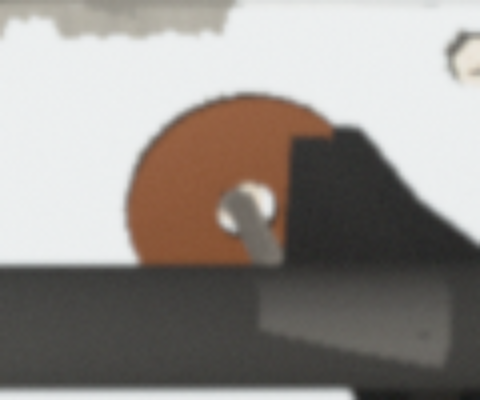

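The disc lies on the plate around the stud, though partly hidden. I'll take a clearer look for centring before the transformer covers it.

Call:
move_arm(
  moves="0.1 0.4 -0.1 0 0 0 1; 0.12 0.8 -0.3 0 0 0 1; 0.12 1 -0.35 0 0 0 1; 0.12 1 -0.35 0 0 0 1; 0.12 1 -0.35 0 0 0 1",
)

```text
time: 10.45
position: [0.5009, 0.1349, 0.2305]
tool_rot: [-0.111, 0.994, -0.0, -0.001]
ft_force: [0.6, 0.0, -0.6]
grip_width: 0.087
grip_force: 0.0
```

Run:
```python
from h import *
c=cam('wrist');print(delta([.405,-.16,.1]));im=c['image']
m=cv2.inRange(hsv(c),(0,60,30),(20,255,255))
u=proj(c,[[.595,.1345,.01]])[0].astype(int)
k=blob(m,(u[0]-50,u[1]-40,u[0]+50,u[1]+40));print(u,cv2.boundingRect(k),fit(c,k,.01),circ(c,k,.01))
x,y=u-[30,30]
cv2.imwrite('pics/g3.png',cv2.resize(im[y:y+60,x:x+60],None,fx=6,fy=6,interpolation=0)[:,:,::-1]); print(proj(c,[[.595,.1345,.01],[.595,.1345,.058]])-[x,y])
```

```text
(array([ 1.582, -2.659,  1.307]), 'toolx yaw', np.float64(-167.29), 'pos', array([0.501 , 0.1343, 0.2304]), 't', 10.5)
[300 252] (275, 229, 53, 42) (array([0.5927, 0.135 ]), np.float64(0.0536)) [0.5964 0.1359 0.0654 0.5925 0.1349 0.0542 0.0658]
[[30.29938437 30.72648403]
 [27.85381115 49.18790416]]
```

View pics/g3.png

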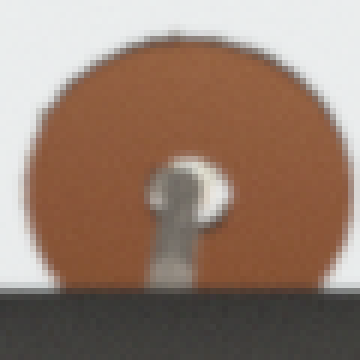

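The disc is flat, with its hole centred at about (192,192) in the crop and the stud at column 183. That is roughly 1.5 mm off in y, which is acceptable, and I'll use y≈0.133 for the rest. Now the transformer.

Call:
move_arm(
  moves="0.15 -0.45 0 0 0 0 1; 0.3 -0.94 0 0 0 0 1; 0.3 -0.94 0 0 0 0 1",
)

```text
time: 10.8
position: [0.4926, 0.0302, 0.2306]
tool_rot: [-0.107, 0.994, -0.001, -0.001]
ft_force: [0.2, 0.7, -0.5]
grip_width: 0.0871
grip_force: 0.0
```

Call:
move_arm(
  moves="0.15 -0.45 0 0 0 0 1; 0.3 -0.94 0 0 0 0 1; 0.3 -0.94 0 0 0 0 1",
)

```text
time: 11.1
position: [0.4843, -0.0682, 0.231]
tool_rot: [-0.106, 0.994, -0.001, 0.0]
ft_force: [0.3, 0.2, 0.1]
grip_width: 0.0871
grip_force: 0.0
```

Call:
move_arm(
  moves="0.15 -0.45 0 0 0 0 1; 0.3 -0.94 0 0 0 0 1; 0.3 -0.94 0 0 0 0 1; 0.3 -0.94 0 0 0 0 1; 0.3 -0.94 0 0 0 0 1",
)

```text
time: 11.6
position: [0.4745, -0.1595, 0.2309]
tool_rot: [-0.11, 0.994, 0.001, -0.001]
ft_force: [-0.0, 0.7, -0.1]
grip_width: 0.0868
grip_force: 0.0
```

Run:
```python
from h import *
c=cam('wrist');print(delta([.405,-.16,.1]));im=c['image']
m=cv2.inRange(hsv(c),(3,100,40),(20,255,255))
u=proj(c,[[.405,-.16,.013]])[0].astype(int)
k=blob(m,(u[0]-45,u[1]-48,u[0]+45,u[1]+48));print(u,cv2.boundingRect(k),fit(c,k,.013),circ(c,k,.013))
d=cv2.inRange(im,(0,0,0),(70,70,70));b=blob(d,(u[0]-45,u[1]+20,u[0]+45,u[1]+60));print(cv2.boundingRect(b),cv2.contourArea(b))
for z in(.013,.019):
    r=cv2.minAreaRect(plane(c,b.reshape(-1,2),z)[:,:2].astype(np.float32));print(r)
x,y=u-[50,50];y=max(y,0)
cv2.imwrite('pics/g4.png',cv2.resize(im[y:y+110,x:x+100],None,fx=5,fy=5,interpolation=0)[:,:,::-1]);print(x,y)
```

```text
(array([0.68 , 0.142, 1.312]), 'toolx yaw', np.float64(-167.29), 'pos', array([ 0.4746, -0.1591,  0.2311]), 't', 11.65)
[331 114] (303, 83, 62, 65) (array([ 0.4055, -0.1578]), np.float64(0.065)) [ 0.4058 -0.1578  0.0666  0.4055 -0.1578  0.0645  0.0654]
(307, 142, 27, 13) 113.5
((0.4427547752857208, -0.16440491378307343), (0.028456958010792732, 0.007618672214448452), 88.7670669555664)
((0.4421311318874359, -0.16456866264343262), (0.027994489297270775, 0.007494843099266291), 88.76707458496094)
281 64
```

View pics/g4.png

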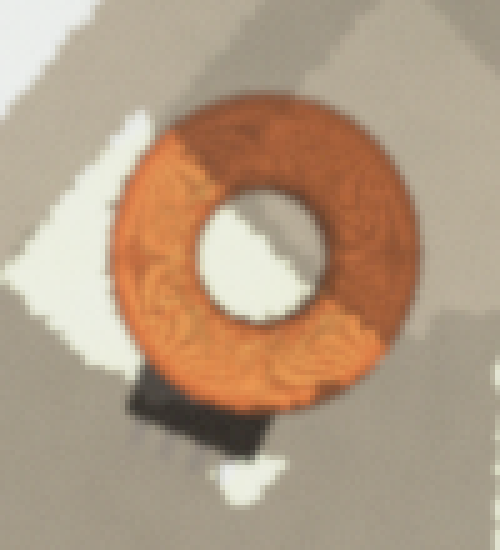

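Run:
```python
from h import *
c=load('wrist')
for z in(.013,.019):
    P=plane(c,[[281+128/5,64+412/5],[281+252/5,64+461/5]],z);d=P[1]-P[0];mid=P.mean(0);print(P.round(4),np.linalg.norm(d),np.degrees(np.arctan2(-d[0],d[1])), mid, np.degrees(np.arctan2(mid[1]+.1578,mid[0]-.4055)),np.hypot(mid[1]+.1578,mid[0]-.4055))
t=load('top');k=np.array([[365+150/9,225+45/9],[365+258/9,225+70/9]])
d=cv2.inRange(t['image'],(0,0,0),(70,70,70))
```

```text
[[ 0.4439 -0.1787  0.013 ]
 [ 0.4483 -0.15    0.013 ]] 0.029050569983914788 -8.805353840201994 [ 0.4460837  -0.16437835  0.013     ] -9.207182268513774 0.0411133951467559
[[ 0.4432 -0.1787  0.019 ]
 [ 0.4476 -0.1504  0.019 ]] 0.028578434283954117 -8.805353840201946 [ 0.44540592 -0.16454252  0.019     ] -9.590145197906027 0.04047152252797547
```

The tag strip's outer edge, (306.6,146.4)-(331.4,156.2), gives a toroid yaw of -9° and strip width of 29 mm. I'll turn the tool by 21.7° and descend.

Call:
move_arm(
  moves="0.25 0.05 0.2 0 0 0.08 1; 0.5 0.1 0.5 0 0 0.16 1; 0.67 0.15 0.8 0 0 0.24 1; 0.67 0.15 0.8 0 0 0.24 1",
)

```text
time: 12.05
position: [0.4017, -0.1566, 0.149]
tool_rot: [0.078, 0.997, 0.003, -0.005]
ft_force: [-0.4, 0.6, -0.5]
grip_width: 0.0876
grip_force: 0.0
```

Call:
move_arm(
  moves="0 0 0.4 0 0 0 1; 0 0 0.8 0 0 0 1; 0 0 0.8 0 0 0 1; 0 0 0.8 0 0 0 1; 0 0 0.8 0 0 0 1",
)

```text
time: 12.55
position: [0.4081, -0.1614, 0.0736]
tool_rot: [0.077, 0.997, -0.001, 0.002]
ft_force: [0.1, -0.6, -0.0]
grip_width: 0.087
grip_force: 0.0
```

```bash
python3 -c "
from h import *
print(delta([.4055,-.1588,.0145]))"
```

```text
(array([0.033, 0.023, 0.591]), 'toolx yaw', np.float64(171.15), 'pos', array([ 0.4081, -0.1614,  0.0736]), 't', 12.55)
```

Call:
move_arm(
  moves="0.02 0.02 0.2 0 0 0 1; 0.02 0.02 0.4 0 0 0 1; 0.02 0.02 0.5 0 0 0 1; 0.02 0.02 0.56 0 0 0 1; 0.02 0.02 0.59 0 0 0 1; 0.02 0.02 0.59 0 0 0 1; 0.02 0.02 0.59 0 0 0 1; 0.02 0.02 0.59 0 0 0 1",
)

```text
time: 13.35
position: [0.4049, -0.1587, 0.013]
tool_rot: [0.078, 0.997, -0.0, 0.0]
ft_force: [0.6, 0.8, -0.3]
grip_width: 0.0872
grip_force: 0.0
```

```bash
python3 -c "
from h import *
print(delta([.4055,-.1588,.0145]))"
```

```text
(array([-0.007, -0.   , -0.015]), 'toolx yaw', np.float64(171.04), 'pos', array([ 0.4049, -0.1587,  0.013 ]), 't', 13.35)
```

Call:
move_arm(
  moves="0 0 0 0 0 0 0.7; 0 0 0 0 0 0 0.6; 0 0 0 0 0 0 0.6; 0 0 0 0 0 0 0.6; 0 0 0 0 0 0 0.6; 0 0 0 0 0 0 0.6; 0 0 0 0 0 0 0.6; 0 0 0 0 0 0 0.6",
  squeeze=30,
)

```text
time: 14.15
position: [0.4047, -0.1586, 0.0126]
tool_rot: [0.078, 0.997, -0.0, 0.0]
ft_force: [-0.2, 0.4, 0.1]
grip_width: 0.0652
grip_force: 30.0
```

Call:
move_arm(
  moves="0 0 -0.1 0 0 0 0.6; 0 0 -0.3 0 0 0 0.6; 0 0 -0.6 0 0 0 0.6; 0 0 -0.9 0 0 0 0.6; 0 0 -1 0 0 0 0.6; 0 0 -1 0 0 0 0.6",
)

```text
time: 14.75
position: [0.4052, -0.1588, 0.1138]
tool_rot: [0.078, 0.997, -0.001, 0.001]
ft_force: [0.8, 0.4, -3.9]
grip_width: 0.0651
grip_force: 30.0
```

Call:
move_arm(
  moves="0 0 -0.2 0 0 -0.06 0.6; 0 0 -0.35 0 0 -0.12 0.6; 0 0 -0.45 0 0 -0.18 0.6; 0 0 -0.45 0 0 -0.24 0.6; 0 0 -0.45 0 0 -0.242 0.6; 0 0 -0.45 0 0 -0.242 0.6; 0 0 -0.45 0 0 -0.242 0.6",
)

```text
time: 15.45
position: [0.404, -0.1581, 0.1566]
tool_rot: [-0.111, 0.994, 0.001, -0.001]
ft_force: [-0.0, 0.5, -3.4]
grip_width: 0.0651
grip_force: 30.0
```

```bash
python3 -c "
from h import *
print(delta([.595,.1332,.16]),robot.get_obs()['grip_width'],robot.get_obs()['ft_force'])"
```

```text
(array([-2.505,  2.42 , -0.033]), 'toolx yaw', np.float64(-167.26), 'pos', array([ 0.404 , -0.1581,  0.1566]), 't', 15.45) 0.06513294366770896 [-0.03310787  0.50560933 -3.44459577]
```

Call:
move_arm(
  moves="-0.1 0.3 0 0 0 0 0.6; -0.2 0.65 0 0 0 0 0.6; -0.3 0.97 0 0 0 0 0.6; -0.3 0.97 0 0 0 0 0.6",
)

```text
time: 15.85
position: [0.4104, -0.0535, 0.1569]
tool_rot: [-0.113, 0.994, 0.002, -0.002]
ft_force: [-0.3, -0.1, -3.7]
grip_width: 0.0652
grip_force: 30.0
```

Call:
move_arm(
  moves="-0.1 0.3 0 0 0 0 0.6; -0.2 0.65 0 0 0 0 0.6; -0.3 0.97 0 0 0 0 0.6; -0.3 0.97 0 0 0 0 0.6",
)

```text
time: 16.25
position: [0.4196, 0.0465, 0.1572]
tool_rot: [-0.113, 0.994, 0.001, -0.0]
ft_force: [-0.4, -0.6, -3.2]
grip_width: 0.0651
grip_force: 30.0
```

Call:
move_arm(
  moves="-0.3 0.1 0 0 0 0 0.6; -0.65 0.2 0 0 0 0 0.6; -0.95 0.24 0 0 0 0 0.6; -0.95 0.24 0 0 0 0 0.6",
)

```text
time: 16.65
position: [0.5134, 0.0881, 0.1578]
tool_rot: [-0.112, 0.994, -0.001, 0.004]
ft_force: [-0.3, -0.9, -3.5]
grip_width: 0.065
grip_force: 30.0
```

Call:
move_arm(
  moves="-0.3 0.1 0 0 0 0 0.6; -0.65 0.2 0 0 0 0 0.6; -0.95 0.24 0 0 0 0 0.6; -0.95 0.24 0.2 0 0 0 0.6; -0.95 0.24 0.3 0 0 0 0.6; -0.95 0.24 0.3 0 0 0 0.6; -0.95 0.24 0.3 0 0 0 0.6; -0.95 0.24 0.3 0 0 0 0.6",
)

```text
time: 17.45
position: [0.5946, 0.1324, 0.1281]
tool_rot: [-0.111, 0.994, -0.0, 0.0]
ft_force: [-0.1, -0.5, -2.6]
grip_width: 0.0651
grip_force: 30.0
```

Run:
```python
from h import *
c=cam('wrist');im=c['image'];print(delta([.595,.1335,.0235]))
z=robot.get_obs()['position'][2]-.0127
m=cv2.inRange(hsv(c),(3,80,40),(20,255,255));k=blob(m,(230,150,410,272)).reshape(-1,2)
print(cv2.boundingRect(k));k=k[k[:,1]<225];print([fit(c,k,z+d) for d in(.013,.022)])
cv2.imwrite('pics/g5.png',im[130:330,160:480,::-1])
```

```text
(array([-0.003,  0.009,  1.048]), 'toolx yaw', np.float64(-167.21), 'pos', array([0.5948, 0.1326, 0.1283]), 't', 17.5)
(248, 165, 142, 106)
[(array([0.5688, 0.128 ]), np.float64(0.0418)), (array([0.5662, 0.1274]), np.float64(0.0393))]
```

View pics/g5.png

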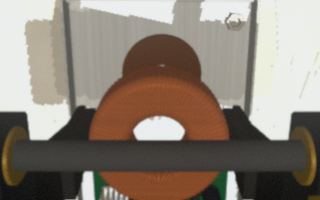

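The toroid is held level and centred on column 319, with the stud-side disc visible below it. I'll lower it gently.

Call:
move_arm(
  moves="0 0 0.1 0 0 0 0.6; 0 0 0.2 0 0 0 0.6; 0 0 0.3 0 0 0 0.6; 0 0 0.4 0 0 0 0.6; 0 0 0.5 0 0 0 0.6; 0 0 0.6 0 0 0 0.6; 0 0 0.7 0 0 0 0.6; 0 0 0.8 0 0 0 0.6; 0 0 0.86 0 0 0 0.6; 0 0 0.9 0 0 0 0.6; 0 0 0.92 0 0 0 0.6; 0 0 0.92 0 0 0 0.6",
)

```text
time: 18.7
position: [0.5948, 0.1329, 0.0355]
tool_rot: [-0.112, 0.994, 0.0, 0.0]
ft_force: [-0.2, -0.3, -3.5]
grip_width: 0.0652
grip_force: 30.0
```

Call:
move_arm(
  moves="0 0 0.02 0 0 0 0.6; 0 0 0.04 0 0 0 0.6; 0 0 0.06 0 0 0 0.6; 0 0 0.08 0 0 0 0.6; 0 0 0.1 0 0 0 0.6; 0 0 0.11 0 0 0 0.6; 0 0 0.11 0 0 0 0.6; 0 0 0.11 0 0 0 0.6; 0 0 0.11 0 0 0 0.6",
)

```text
time: 19.6
position: [0.5948, 0.1329, 0.0246]
tool_rot: [-0.112, 0.994, -0.0, 0.0]
ft_force: [0.3, 0.4, -3.3]
grip_width: 0.0654
grip_force: 30.0
```

```bash
python3 -c "
from h import *
print(delta([.595,.1332,.0226]),robot.get_obs()['ft_force'])"
```

```text
(array([-0.003,  0.002,  0.02 ]), 'toolx yaw', np.float64(-167.18), 'pos', array([0.5948, 0.1329, 0.0246]), 't', 19.6) [ 0.28265448  0.39732823 -3.31978555]
```

Call:
move_arm(
  moves="0 0 0.01 0 0 0 0.6; 0 0 0.015 0 0 0 0.6; 0 0 0.02 0 0 0 0.6; 0 0 0.02 0 0 0 0.6; 0 0 0.025 0 0 0 0.6; 0 0 0.025 0 0 0 0.6; 0 0 0.025 0 0 0 0.6",
)

```text
time: 20.3
position: [0.5947, 0.1329, 0.0226]
tool_rot: [-0.112, 0.994, -0.0, 0.0]
ft_force: [-1.9, 0.3, 4.5]
grip_width: 0.0649
grip_force: 30.0
```

It has made contact, so I release, retreat to the view position and check.

Call:
move_arm(
  moves="0 0 0 0 0 0 0.85; 0 0 0 0 0 0 1; 0 0 0 0 0 0 1; 0 0 0 0 0 0 1; 0 0 0 0 0 0 1; 0 0 0 0 0 0 1; 0 0 -0.1 0 0 0 1; 0 0 -0.4 0 0 0 1; 0 0 -0.8 0 0 0 1; 0 0 -1 0 0 0 1; 0 0 -1 0 0 0 1",
)

```text
time: 21.4
position: [0.5974, 0.1331, 0.1264]
tool_rot: [-0.112, 0.994, -0.0, 0.004]
ft_force: [0.1, 0.2, -0.3]
grip_width: 0.0867
grip_force: 0.0
```

Call:
move_arm(
  moves="0.3 0 -0.3 0 0 0 1; 0.6 0 -0.6 0 0 0 1; 1 0 -1 0 0 0 1; 1 0 -1 0 0 0 1; 1 0 -1 0 0 0 1;1 0 -1 0 0 0 1",
)

```text
time: 22.0
position: [0.4977, 0.1107, 0.2213]
tool_rot: [-0.112, 0.994, 0.0, -0.0]
ft_force: [0.1, -0.5, -0.7]
grip_width: 0.0867
grip_force: 0.0
```

Run:
```python
from h import *
c=cam('wrist');im=c['image'];print(delta([.3556,.241,.1]))
u=proj(c,[[.595,.1345,.036]])[0].astype(int);print(u)
x,y=u-[50,50]
m=cv2.inRange(hsv(c),(3,80,40),(20,255,255));k=blob(m,(u[0]-50,u[1]-45,u[0]+50,u[1]+45)).reshape(-1,2);print(cv2.boundingRect(k),[fit(c,k[k[:,1]<u[1]],z) for z in(.023,.032)])
cv2.imwrite('pics/g6.png',cv2.resize(im[y:y+100,x:x+100],None,fx=5,fy=5,interpolation=0)[:,:,::-1]); print(proj(c,[[.595,.1345,.036],[.595,.1345,.058]])-[x,y])
```

```text
(array([1.097, 1.585, 1.21 ]), 'toolx yaw', np.float64(-167.19), 'pos', array([0.4978, 0.1108, 0.2209]), 't', 22.05)
[319 272]
(291, 238, 57, 33) [(array([0.584 , 0.1317]), np.float64(0.0498)), (array([0.5799, 0.1307]), np.float64(0.0485))]
[[50.47247058 50.5182136 ]
 [50.49557499 60.35715893]]
```

View pics/g6.png

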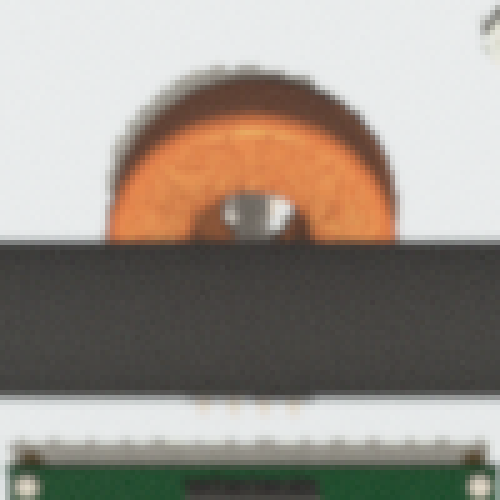

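The toroid is seated. Its hole is centred on the stud at column 252 of the crop, and the tags at (205..295,405) face the board. Next the small disc.

Call:
move_arm(
  moves="0.2 0.3 0.1 0 0 0 1; 0.4 0.6 0.3 0 0 0 1; 0.55 0.79 0.6 0 0 0 1; 0.55 0.79 0.6 0 0 0 1",
)

```text
time: 22.45
position: [0.4204, 0.1765, 0.1579]
tool_rot: [-0.113, 0.994, -0.0, -0.007]
ft_force: [-0.6, -0.1, 1.1]
grip_width: 0.0865
grip_force: 0.0
```

Call:
move_arm(
  moves="0.2 0.3 0.1 0 0 0 1; 0.4 0.6 0.3 0 0 0 1; 0.55 0.79 0.6 0 0 0 1; 0.55 0.79 0.8 0 0 0 1; 0.55 0.79 0.9 0 0 0 1; 0.55 0.79 0.9 0 0 0 1; 0.55 0.79 0.9 0 0 0 1; 0.55 0.79 0.9 0 0 0 1",
)

```text
time: 23.25
position: [0.3564, 0.2404, 0.0727]
tool_rot: [-0.111, 0.994, 0.0, 0.001]
ft_force: [0.9, 0.2, -0.1]
grip_width: 0.0869
grip_force: 0.0
```

```bash
python3 -c "
from h import *
print(delta([.356,.240,.013]),robot.get_obs()['ft_force'])"
```

```text
(array([ 0.006, -0.003,  0.597]), 'toolx yaw', np.float64(-167.24), 'pos', array([0.3564, 0.2404, 0.0727]), 't', 23.25) [ 0.8729954   0.21890849 -0.12253383]
```

Call:
move_arm(
  moves="0 0 0.2 0 0 0 1; 0 0 0.4 0 0 0 1; 0 0 0.5 0 0 0 1; 0 0 0.56 0 0 0 1; 0 0 0.585 0 0 0 1; 0 0 0.585 0 0 0 1; 0 0 0.585 0 0 0 1",
)

```text
time: 23.95
position: [0.3552, 0.2405, 0.014]
tool_rot: [-0.112, 0.994, 0.0, 0.0]
ft_force: [0.7, -0.3, -0.0]
grip_width: 0.087
grip_force: 0.0
```

Call:
move_arm(
  moves="0 0 0 0 0 0 0.7; 0 0 0 0 0 0 0.6; 0 0 0 0 0 0 0.5; 0 0 0 0 0 0 0.4; 0 0 0 0 0 0 0.4; 0 0 0 0 0 0 0.4; 0 0 0 0 0 0 0.4; 0 0 0 0 0 0 0.4; 0 0 0 0 0 0 0.4",
  squeeze=12,
)

```text
time: 24.85
position: [0.3549, 0.2404, 0.0136]
tool_rot: [-0.112, 0.994, -0.0, -0.0]
ft_force: [0.2, -0.1, -0.1]
grip_width: 0.0486
grip_force: 12.0
```

Call:
move_arm(
  moves="0 0 -0.2 0 0 0 0.4; 0 0 -0.6 0 0 0 0.4; 0 0 -1 0 0 0 0.4; 0 0 -1 0 0 0 0.4",
)

```text
time: 25.25
position: [0.3573, 0.2414, 0.1172]
tool_rot: [-0.112, 0.994, 0.001, 0.004]
ft_force: [1.4, 0.5, 0.3]
grip_width: 0.0487
grip_force: 12.0
```

Call:
move_arm(
  moves="-0.35 -0.25 -0.15 0 0 0 0.4; -0.7 -0.52 -0.15 0 0 0 0.4; -0.7 -0.52 -0.15 0 0 0 0.4",
)

```text
time: 25.55
position: [0.442, 0.2041, 0.1291]
tool_rot: [-0.11, 0.994, 0.0, 0.005]
ft_force: [0.9, 0.3, -0.1]
grip_width: 0.0488
grip_force: 12.0
```

Call:
move_arm(
  moves="-0.35 -0.25 0 0 0 0 0.4; -0.7 -0.52 0 0 0 0 0.4; -0.7 -0.52 0 0 0 0 0.4",
)

```text
time: 25.85
position: [0.5206, 0.1682, 0.1281]
tool_rot: [-0.11, 0.994, -0.0, 0.004]
ft_force: [0.6, 0.3, 1.2]
grip_width: 0.0486
grip_force: 12.0
```

Call:
move_arm(
  moves="-0.35 -0.25 0 0 0 0 0.4; -0.7 -0.52 0 0 0 0 0.4; -0.7 -0.52 0 0 0 0 0.4;-0.7 -0.52 0 0 0 0 0.4;-0.7 -0.52 0 0 0 0 0.4;-0.7 -0.52 0 0 0 0 0.4",
)

```text
time: 26.45
position: [0.5921, 0.1357, 0.1279]
tool_rot: [-0.112, 0.994, 0.0, -0.001]
ft_force: [-0.4, -0.7, 0.0]
grip_width: 0.0489
grip_force: 12.0
```

```bash
cat > hand.py <<'E'
import sys
from h import *
c=cam('wrist');print(delta([.5945,.1332,.0505]),robot.get_obs()['grip_width'])
z=robot.get_obs()['position'][2]-.0086
m=cv2.inRange(hsv(c),(0,60,30),(20,255,140))
kk=blob(cv2.bitwise_not(m),(300,235,340,269)).reshape(-1,2);print(cv2.boundingRect(kk));kk=kk[(kk[:,1]<264)];print('hole',fit(c,kk,z))
cv2.imwrite(f'pics/{sys.argv[1]}.png',cv2.resize(c['image'][170:310,220:420],None,fx=3,fy=3)[:,:,::-1])
E
python3 hand.py g7
```

```text
(array([-0.015, -0.029,  0.777]), 'toolx yaw', np.float64(-167.11), 'pos', array([0.5925, 0.1357, 0.1282]), 't', 26.5) 0.04879697329175331
(304, 250, 31, 19)
hole (array([0.5952, 0.1376]), np.float64(0.0147))
```

Run:
```python
from h import *
c=load('wrist');im=c['image'];z=robot.get_obs()['position'][2]-.0086
for s,v in((110,110),(90,150),(140,150)):
    m=cv2.inRange(hsv(c),(0,s,20),(20,255,v))
    k=blob(m,(255,190,385,268)).reshape(-1,2);b=cv2.boundingRect(k);k=k[k[:,1]<b[1]+28];print(s,v,b,fit(c,k,z))
print(hsv(c)[200:268:6,319].tolist())
print(proj(c,[[.5957+.0,.1367,z]]))
```

```text
110 110 (271, 194, 96, 74) (array([0.5742, 0.1316]), np.float64(0.0266))
90 150 (270, 190, 97, 78) (array([0.5779, 0.1312]), np.float64(0.0458))
140 150 (272, 190, 94, 78) (array([0.5775, 0.1311]), np.float64(0.0447))
[[17, 32, 143], [17, 33, 108], [11, 145, 79], [10, 160, 78], [10, 151, 76], [10, 144, 76], [11, 155, 74], [11, 174, 104], [11, 179, 155], [0, 27, 47], [21, 14, 230], [90, 3, 235]]
[[317.38549517 262.22496104]]
```

The column profile puts the disc's near edge at row 212, as expected for radius 25 mm centred on the TCP. I'll correct y by -3 mm and lower.

Call:
move_arm(
  moves="-0.02 -0.03 0.05 0 0 0 0.4; -0.02 -0.03 0.1 0 0 0 0.4; -0.02 -0.03 0.2 0 0 0 0.4; -0.02 -0.03 0.3 0 0 0 0.4; -0.02 -0.03 0.4 0 0 0 0.4; -0.02 -0.03 0.5 0 0 0 0.4; -0.02 -0.03 0.6 0 0 0 0.4; -0.02 -0.03 0.66 0 0 0 0.4; -0.02 -0.03 0.7 0 0 0 0.4; -0.02 -0.03 0.7 0 0 0 0.4; -0.02 -0.03 0.7 0 0 0 0.4",
)

```text
time: 27.6
position: [0.5971, 0.1324, 0.0587]
tool_rot: [-0.112, 0.994, -0.0, 0.0]
ft_force: [0.7, 0.1, -0.2]
grip_width: 0.0486
grip_force: 12.0
```

```bash
python3 -c "
from h import *
print(delta([.595,.1332,.0505]),robot.get_obs()['ft_force'])"
```

```text
(array([0.019, 0.012, 0.082]), 'toolx yaw', np.float64(-167.17), 'pos', array([0.5971, 0.1324, 0.0587]), 't', 27.6) [ 0.70002923  0.08659304 -0.18524134]
```

Call:
move_arm(
  moves="0.02 0.01 0.03 0 0 0 0.4; 0.02 0.01 0.05 0 0 0 0.4; 0.02 0.01 0.07 0 0 0 0.4; 0.02 0.01 0.08 0 0 0 0.4; 0.02 0.01 0.085 0 0 0 0.4; 0.02 0.01 0.085 0 0 0 0.4; 0.02 0.01 0.085 0 0 0 0.4",
)

```text
time: 28.3
position: [0.5948, 0.1329, 0.0501]
tool_rot: [-0.112, 0.994, -0.0, 0.0]
ft_force: [0.2, -0.8, -0.7]
grip_width: 0.0483
grip_force: 12.0
```

Call:
move_arm(
  moves="0 0 0.005 0 0 0 0.4; 0 0 0.005 0 0 0 0.65; 0 0 0.005 0 0 0 0.8; 0 0 0.005 0 0 0 0.8; 0 0 0.005 0 0 0 0.8; 0 0 0.005 0 0 0 0.8; 0 0 -0.1 0 0 0 0.8; 0 0 -0.4 0 0 0 1; 0 0 -0.7 0 0 0 1; 0 0 -0.7 0 0 0 1",
)

```text
time: 29.3
position: [0.598, 0.1332, 0.125]
tool_rot: [-0.112, 0.994, -0.0, 0.005]
ft_force: [0.1, -0.0, 0.5]
grip_width: 0.0837
grip_force: 0.0
```

Call:
move_arm(
  moves="0.3 0 -0.3 0 0 0 1; 0.6 0 -0.6 0 0 0 1; 1 0 -1 0 0 0 1; 1 0 -1 0 0 0 1; 1 0 -1 0 0 0 1;1 0 -1 0 0 0 1",
)

```text
time: 29.9
position: [0.498, 0.1108, 0.2196]
tool_rot: [-0.112, 0.994, 0.0, 0.0]
ft_force: [0.6, -0.0, -0.1]
grip_width: 0.0871
grip_force: 0.0
```

Run:
```python
from h import *
c=cam('wrist');im=c['image'];print(delta([.432,.088,.05]))
h=hsv(c);u=proj(c,[[.595,.1345,.041],[.595,.1345,.058]]);print(u)
k=blob(cv2.inRange(im,(0,0,0),(205,205,205)),(400,40,640,200)) if 0 else None
for r in range(226,250,2): print(r,''.join('B' if (s>90 and v<150) else 'O' if s>90 else 'w' if v>190 else 'g' if v>90 else 'k' for hh,s,v in h[r,285:355]))
d=proj(c,[[.432,.0884,.002]])[0].astype(int);print(d)
k=blob(cv2.inRange(im,(0,0,0),(205,205,205)),(d[0]-32,d[1]-32,d[0]+32,d[1]+32));print(cv2.boundingRect(k),fit(c,k,.002))
```

```text
(array([ 0.693, -0.076,  1.691]), 'toolx yaw', np.float64(-167.18), 'pos', array([0.4979, 0.1108, 0.2191]), 't', 29.95)
[[319.53022134 275.12217417]
 [319.54834196 282.89145294]]
226 wwwwwwwwwwwwwwwwwwwwwwwwwwwwwwwwwwwwwwwwwwwwwwwwwwwwwwwwwwwwwwwwwwwwww
228 wwwwwwwwwwwwwwwwwwwwwwwwwwwwwwwwwwwwwwwwwwwwwwwwwwwwwwwwwwwwwwwwwwwwww
230 wwwwwwwwwwwwwwwwwwwwwwwwwwwwwwwwwwwwwwwwwwwwwwwwwwwwwwwwwwwwwwwwwwwwww
232 wwwwwwwwwwwwwwwwwwwwwwwwwwwwwwwwwwwwwwwwwwwwwwwwwwwwwwwwwwwwwwwwwwwwww
234 wwwwwwwwwwwwwwwwwwwwwwwwwwwwwwwwwwwwwwwwwwwwwwwwwwwwwwwwwwwwwwwwwwwwww
236 wwwwwwwwwwwwwwwwwwwwwwwwwgggggggggggggggwwwwwwwwwwwwwwwwwwwwwwwwwwwwww
238 wwwwwwwwwwwwwwwwwwwwgggggggggggkkkkkkkkkgggggggwwwwwwwwwwwwwwwwwwwwwww
240 wwwwwwwwwwwwwwwwwggggggggBBBBBBBBBBBBBBBBBBBBkkgggwwwwwwwwwwwwwwwwwwww
242 wwwwwwwwwwwwwwgggggggBBBBBBBBBBBBBBBBBBBBBBBBBBBBBgggwwwwwwwwwwwwwwwww
244 wwwwwwwwwwwwggggggBBBBBBBBBBBBBBBBBBBBBBBBBBBBBBBBBBBggwwwwwwwwwwwwwww
246 wwwwwwwwwwgggggBBBBBBBBBBOOOOOOOOOOOOOOOOOOBBBBBBBBBBBBggwwwwwwwwwwwww
248 wwwwwwwwwgggggBBBBBBOOOOOOOOOOOOOOOOOOOOOOOOOOOOOBBBBBBBBggwwwwwwwwwww
[311 112]
(279, 80, 64, 64) (array([0.4306, 0.0891]), np.float64(0.0689))
```

Call:
move_arm(
  moves="0.2 0 0 0 0 0 1; 0.45 0 0.1 0 0 0 1; 0.45 0 0.1 0 0 0 1; 0.45 0 0.1 0 0 0 1",
)

```text
time: 30.35
position: [0.454, 0.1008, 0.2091]
tool_rot: [-0.112, 0.994, 0.0, -0.0]
ft_force: [-0.2, -0.1, -0.7]
grip_width: 0.0874
grip_force: 0.0
```

Run:
```python
from h import *
c=cam('wrist');im=c['image'];print(delta([.432,.0877,.05]))
h=hsv(c);u=proj(c,[[.595,.1345,.041],[.595,.1345,.058]]);print(u)
uu=u[0].astype(int)
for r in range(uu[1]-22,uu[1]+24,2): print(r,' '.join(f'{"h" if s<70 else ""}{v//10}' for hh,s,v in h[r,uu[0]-32:uu[0]+33:2]))
```

```text
(array([ 0.254, -0.077,  1.596]), 'toolx yaw', np.float64(-167.18), 'pos', array([0.455 , 0.1008, 0.2096]), 't', 30.4)
[[319.41152784 317.42318478]
 [319.43054588 327.05702682]]
295 h6 h6 h6 h6 h6 h6 h6 h6 h6 h6 h6 h6 h6 h6 h6 h6 h6 h6 h6 h6 h6 h6 h6 h6 h6 h6 h6 h6 h6 h6 h6 h6 h6
297 h6 h6 h6 h6 h6 h6 h6 h6 h6 h6 h6 h6 h6 h6 h6 h6 h6 h6 h6 h6 h6 h6 h6 h6 h6 h6 h6 h6 h6 h6 h6 h6 h6
299 h6 h6 h6 h6 h6 h6 h6 h6 h6 h6 h6 h6 h6 h6 h6 h6 h6 h6 h6 h6 h6 h5 h6 h6 h6 h6 h6 h6 h6 h6 h6 h6 h6
301 h14 h13 h8 9 13 13 13 10 h6 7 8 8 8 8 8 8 8 8 8 8 8 8 8 h7 7 12 13 13 12 9 h7 h12 h14
303 h22 h21 h12 16 21 21 20 13 9 11 12 11 11 11 11 12 11 11 11 11 11 11 11 10 8 15 20 21 21 16 11 h20 h22
305 h22 h21 14 19 22 21 15 9 11 11 12 11 12 12 12 12 11 12 12 12 12 12 12 12 11 11 18 20 21 19 14 h21 h22
307 h22 h21 17 21 22 19 11 11 12 11 12 12 12 11 12 12 11 12 11 12 12 12 12 12 11 11 12 20 21 21 16 h22 h22
309 h22 h20 18 21 21 16 11 11 11 11 11 11 11 11 12 11 11 11 11 11 11 11 12 11 11 11 10 19 21 22 18 h21 h22
311 h22 h20 19 21 21 14 11 11 12 12 11 12 11 11 11 11 11 11 11 11 11 11 12 11 11 11 11 17 21 22 1
[... 723 characters left out ...]
3 11 11 11 11 11 11 11 11 13 20 20 h21 h22 h22 h22
327 h22 h22 h22 h22 h20 21 15 11 11 11 11 11 11 11 11 h13 h17 h14 12 11 11 11 11 11 11 12 18 21 h21 h22 h22 h22 h22
329 h22 h22 h22 h22 h22 20 19 13 11 11 11 11 11 11 11 12 h16 13 11 11 11 11 11 11 11 15 21 h21 h22 h22 h22 h22 h22
331 h22 h22 h21 h19 h19 h18 17 16 11 10 10 10 10 10 10 10 10 10 10 10 10 10 10 10 12 17 18 h18 h19 h19 h19 h19 h19
333 h22 h22 h16 9 9 9 8 8 8 8 8 7 7 8 8 8 8 7 8 8 8 8 8 7 8 8 8 9 9 9 9 9 9
335 h22 h22 h14 8 8 7 8 7 7 7 8 7 7 7 7 7 7 7 7 7 7 7 7 7 7 7 7 7 7 7 7 7 7
337 h22 h21 h12 8 7 7 7 7 7 7 8 7 8 7 8 8 7 7 7 7 7 7 7 7 7 7 7 7 7 7 7 7 7
339 h22 h21 h11 8 7 8 7 7 7 7 7 7 7 7 7 7 7 7 7 7 7 7 7 7 7 7 7 7 7 7 7 7 7
```

The small disc is centred: disc columns, hole and stud all centre on column 319. The hole's mid row of about 318 matches the predicted 317. Now the dish.

Call:
move_arm(
  moves="0.1 -0.04 0.3 0 0 0 1; 0.25 -0.08 0.7 0 0 0 1; 0.25 -0.08 0.8 0 0 0 1",
)

```text
time: 30.7
position: [0.4282, 0.0873, 0.1274]
tool_rot: [-0.111, 0.994, 0.001, -0.004]
ft_force: [-0.3, 0.5, 0.6]
grip_width: 0.087
grip_force: 0.0
```

Call:
move_arm(
  moves="0 0 0.3 0 0 0 1; 0 0 0.6 0 0 0 1; 0 0 0.7 0 0 0 1; 0 0 0.7 0 0 0 1; 0 0 0.7 0 0 0 1; 0 0 0.7 0 0 0 1",
)

```text
time: 31.3
position: [0.432, 0.0875, 0.0612]
tool_rot: [-0.112, 0.994, -0.0, 0.001]
ft_force: [-0.2, 0.2, 0.2]
grip_width: 0.087
grip_force: 0.0
```

```bash
python3 -c "
from h import *
print(delta([.432,.0877,.0125]),robot.get_obs()['ft_force'])"
```

```text
(array([0.001, 0.003, 0.487]), 'toolx yaw', np.float64(-167.17), 'pos', array([0.432 , 0.0875, 0.0612]), 't', 31.3) [-0.20683567  0.21656679  0.20302469]
```

Call:
move_arm(
  moves="0 0 0.15 0 0 0 1; 0 0 0.3 0 0 0 1; 0 0 0.4 0 0 0 1; 0 0 0.46 0 0 0 1; 0 0 0.48 0 0 0 1; 0 0 0.48 0 0 0 1; 0 0 0.48 0 0 0 1",
)

```text
time: 32.0
position: [0.4309, 0.0874, 0.0124]
tool_rot: [-0.112, 0.994, -0.0, 0.0]
ft_force: [-0.3, 0.4, 0.6]
grip_width: 0.0871
grip_force: 0.0
```

```bash
python3 -c "
from h import *
print(delta([.432,.0877,.0125]),robot.get_obs()['ft_force'])"
```

```text
(array([-0.011,  0.001, -0.001]), 'toolx yaw', np.float64(-167.17), 'pos', array([0.4309, 0.0874, 0.0124]), 't', 32.0) [-0.33756803  0.36730502  0.55880561]
```

Call:
move_arm(
  moves="-0.01 0 0 0 0 0 0.7; -0.01 0 0 0 0 0 0.6; -0.01 0 0 0 0 0 0.5; -0.01 0 0 0 0 0 0.4; -0.01 0 0 0 0 0 0.4; -0.01 0 0 0 0 0 0.4; -0.01 0 0 0 0 0 0.4; -0.01 0 0 0 0 0 0.4; -0.01 0 0 0 0 0 0.4",
  squeeze=12,
)

```text
time: 32.9
position: [0.4317, 0.0876, 0.012]
tool_rot: [-0.112, 0.994, 0.0, -0.0]
ft_force: [0.2, -0.2, 0.1]
grip_width: 0.0445
grip_force: 12.0
```

Call:
move_arm(
  moves="-0.01 0 -0.1 0 0 0 0.4; -0.01 0 -0.3 0 0 0 0.4; -0.01 0 -0.6 0 0 0 0.4; -0.01 0 -1 0 0 0 0.4; -0.01 0 -1 0 0 0 0.4; -0.01 0 -1 0 0 0 0.4",
)

```text
time: 33.5
position: [0.4332, 0.0879, 0.1133]
tool_rot: [-0.112, 0.994, -0.0, 0.002]
ft_force: [-0.7, 0.3, -1.5]
grip_width: 0.0446
grip_force: 12.0
```

```bash
python3 -c "
from h import *
print(delta([.595,.133,.128]),robot.get_obs()['ft_force'])"
```

```text
(array([-1.678,  0.081, -0.142]), 'toolx yaw', np.float64(-167.17), 'pos', array([0.4332, 0.0879, 0.1133]), 't', 33.5) [-0.70003537  0.27850336 -1.49742049]
```

Call:
move_arm(
  moves="-0.3 0.02 -0.1 0 0 0 0.4; -0.6 0.04 -0.14 0 0 0 0.4; -0.84 0.04 -0.14 0 0 0 0.4; -0.84 0.04 -0.14 0 0 0 0.4",
)

```text
time: 33.9
position: [0.5171, 0.1107, 0.1252]
tool_rot: [-0.112, 0.994, -0.0, 0.002]
ft_force: [-0.4, -1.2, -0.7]
grip_width: 0.0447
grip_force: 12.0
```

Call:
move_arm(
  moves="-0.3 0.02 0 0 0 0 0.4; -0.6 0.04 0 0 0 0 0.4; -0.84 0.04 0 0 0 0 0.4; -0.84 0.04 0 0 0 0 0.4; -0.84 0.04 0 0 0 0 0.4; -0.84 0.04 0 0 0 0 0.4; -0.84 0.04 0 0 0 0 0.4",
)

```text
time: 34.6
position: [0.5927, 0.1327, 0.1255]
tool_rot: [-0.112, 0.994, 0.0, -0.001]
ft_force: [-0.4, -0.4, 0.5]
grip_width: 0.0448
grip_force: 12.0
```

Run:
```python
from h import *
c=cam('wrist');print(delta([.595,.133,.053]),robot.get_obs()['grip_width']);h=hsv(c)
z=robot.get_obs()['position'][2]-.0085
p=robot.get_obs()['position'];print(proj(c,[[p[0],p[1],z]]))
for r in range(206,282,3): print(r,' '.join(f'{"h" if s<70 else ""}{v//10}' for hh,s,v in h[r,266:374:3]))
```

```text
(array([-0.019, -0.001,  0.728]), 'toolx yaw', np.float64(-167.19), 'pos', array([0.5932, 0.1327, 0.1258]), 't', 34.65) 0.04474963070782811
[[316.84972967 256.528036  ]]
206 h15 h15 h15 h15 13 13 14 8 8 8 8 8 8 7 7 8 8 9 8 8 8 8 8 8 8 8 7 8 9 14 14 13 h15 h16 h21 h23
209 h15 h16 h15 h14 13 13 13 8 7 8 7 7 7 7 8 h9 h12 h11 h11 h11 h11 7 7 7 8 7 7 8 8 14 14 12 h15 h15 h19 h23
212 h15 h15 h15 h14 13 13 11 8 7 7 8 7 7 7 7 7 h9 h10 h9 h10 h13 7 7 7 7 7 7 7 7 13 14 12 h15 h15 h22 h23
215 h15 h15 h15 h14 13 14 12 8 7 7 7 7 7 h7 h8 h9 h10 h10 h10 h10 h9 h8 h7 7 7 7 7 7 7 12 13 12 h15 h16 h23 h23
218 h15 h15 h15 h15 12 13 11 7 7 7 7 h7 h9 h10 h10 h10 h10 h10 h10 h9 h10 h9 h9 h9 h7 7 7 7 7 13 13 12 h15 h16 h17 h21
221 h15 h15 h15 h15 12 13 13 7 7 h7 h9 h9 h9 h9 h10 h10 h10 h10 h10 h9 h9 h9 h9 h9 h9 h9 h7 7 7 13 14 12 h16 h16 h15 h15
224 h15 h15 h15 h15 13 13 13 7 h8 h9 h9 h9 h9 h9 h10 h10 h10 h10 h10 h10 h9 h9 h9 h9 h8 h8 h8 h8 8 13 13 h13 h16 h15 h15 h15
227 h15 h15 h15 h15 h14 12 12 h8 h9 h9 h9 h9 h9 h10 h10 h10 h10 h10 h10 h10 h10 h9 h9 h9 h9 h9 h8 h8 h8 12 12 h15 h15 h15 h15 h15
230 h15 h1
[... 1401 characters left out ...]
h7 h5 h3 h3 h3
266 h3 h3 h2 h3 h8 h8 h8 h8 h8 h8 h8 h8 h8 h8 h15 h23 h23 h23 h23 h23 h23 h17 h8 h8 h8 h8 h8 h8 h8 h8 h8 h8 h5 h3 h3 h3
269 h3 h3 h3 h4 h9 h7 h7 h7 h7 h7 h7 h7 h7 h7 h7 h12 h21 h21 h21 h21 h13 h7 h7 h7 h7 h7 h7 h7 h7 h7 h7 h7 h4 h3 h3 h3
272 h4 h4 h4 h4 h4 h4 h4 h4 h4 h4 h4 h4 h4 h4 h4 h4 h4 h4 h4 h4 h4 h4 h4 h4 h4 h4 h4 h4 h4 h4 h4 h4 h4 h4 h4 h5
275 h5 h5 h5 h5 h4 h5 h5 h5 h5 h5 h5 h5 h5 h5 h5 h5 h5 h5 h5 h4 h4 h4 h5 h5 h5 h5 h5 h5 h5 h5 h5 h5 h5 h5 h5 h5
278 h5 h5 h5 h5 h5 h5 h5 h5 h5 h5 h5 h5 h5 h5 h5 h5 h5 h5 h5 h5 h5 h5 h5 h5 h5 h5 h5 h5 h5 h5 h5 h5 h5 h5 h5 h5
281 h5 h5 h6 h5 h6 h6 h6 h6 h5 h5 h6 h6 h6 h6 h5 h5 h5 h5 h6 h5 h5 h6 h6 h6 h6 h5 h6 h5 h6 h6 h6 h6 h6 h6 h6 h6
```

The dish hole is centred at (319.4,259), within about 1 mm of the TCP allowing for the known y bias. I lower it now.

Call:
move_arm(
  moves="-0.02 0 0.05 0 0 0 0.4; -0.02 0 0.1 0 0 0 0.4; -0.02 0 0.2 0 0 0 0.4; -0.02 0 0.3 0 0 0 0.4; -0.02 0 0.4 0 0 0 0.4; -0.02 0 0.5 0 0 0 0.4; -0.02 0 0.57 0 0 0 0.4; -0.02 0 0.6 0 0 0 0.4; -0.02 0 0.62 0 0 0 0.4; -0.02 0 0.62 0 0 0 0.4; -0.02 0 0.62 0 0 0 0.4; -0.02 0 0.62 0 0 0 0.4",
)

```text
time: 35.85
position: [0.597, 0.1334, 0.0645]
tool_rot: [-0.112, 0.994, -0.0, 0.0]
ft_force: [0.8, -0.2, -1.2]
grip_width: 0.0449
grip_force: 12.0
```

```bash
python3 -c "
from h import *
print(delta([.5947,.1332,.0535]),robot.get_obs()['ft_force'])"
```

```text
(array([0.023, 0.003, 0.11 ]), 'toolx yaw', np.float64(-167.18), 'pos', array([0.597 , 0.1334, 0.0645]), 't', 35.85) [ 0.80680754 -0.20254365 -1.19222419]
```

Call:
move_arm(
  moves="0.02 0 0.02 0 0 0 0.4; 0.02 0 0.04 0 0 0 0.4; 0.02 0 0.06 0 0 0 0.4; 0.02 0 0.08 0 0 0 0.4; 0.02 0 0.1 0 0 0 0.4; 0.02 0 0.11 0 0 0 0.4; 0.02 0 0.11 0 0 0 0.4; 0.02 0 0.11 0 0 0 0.4",
)

```text
time: 36.65
position: [0.5946, 0.1329, 0.053]
tool_rot: [-0.112, 0.994, -0.0, -0.0]
ft_force: [0.2, -0.8, 0.2]
grip_width: 0.0448
grip_force: 12.0
```

```bash
python3 -c "
from h import *
print(delta([.5947,.1332,.0535]),robot.get_obs()['ft_force'])"
```

```text
(array([-0.002,  0.002, -0.005]), 'toolx yaw', np.float64(-167.17), 'pos', array([0.5946, 0.1329, 0.053 ]), 't', 36.65) [ 0.16211857 -0.78586973  0.18521878]
```

The dish is at contact height. I release, retreat and look.

Call:
move_arm(
  moves="0 0 0 0 0 0 0.5; 0 0 0 0 0 0 0.65; 0 0 0 0 0 0 0.8; 0 0 0 0 0 0 0.8; 0 0 0 0 0 0 0.8; 0 0 0 0 0 0 0.8; 0 0 -0.1 0 0 0 0.8; 0 0 -0.4 0 0 0 1; 0 0 -0.7 0 0 0 1; 0 0 -0.7 0 0 0 1",
)

```text
time: 37.65
position: [0.598, 0.1332, 0.1279]
tool_rot: [-0.112, 0.994, -0.0, 0.005]
ft_force: [0.1, -0.5, -0.6]
grip_width: 0.0836
grip_force: 0.0
```

Call:
move_arm(
  moves="0.3 0 -0.3 0 0 0 1; 0.6 0 -0.6 0 0 0 1; 1 0 -1 0 0 0 1; 1 0 -1 0 0 0 1",
)

```text
time: 38.05
position: [0.4945, 0.1106, 0.226]
tool_rot: [-0.112, 0.994, -0.0, 0.001]
ft_force: [0.2, -0.6, 0.3]
grip_width: 0.0873
grip_force: 0.0
```

Call:
move_arm(
  moves="0.2 0 0 0 0 0 1; 0.45 0 0.1 0 0 0 1; 0.45 0 0.1 0 0 0 1; 0.45 0 0.1 0 0 0 1; 0.45 0 0.1 0 0 0 1",
)

```text
time: 38.55
position: [0.4553, 0.1008, 0.2132]
tool_rot: [-0.112, 0.994, -0.0, 0.001]
ft_force: [0.0, 0.8, 0.6]
grip_width: 0.0869
grip_force: 0.0
```

Run:
```python
from h import *
a=cam('wrist');s=cam('side');t=cam('top');print(delta([0,0,0]))
u=proj(a,[[.595,.1345,.047]])[0].astype(int);v=proj(s,[[.595,.1345,.03]])[0].astype(int);w=proj(t,[[.595,.1345,.03]])[0].astype(int)
f=lambda c,p,r,n:cv2.resize(c['image'][max(p[1]-r,0):p[1]+r,p[0]-r:p[0]+r],(n,n),interpolation=cv2.INTER_CUBIC)
cv2.imwrite('pics/final.png',np.hstack([f(a,u,40,400),f(s,v,40,400)])[:,:,::-1])
```

```text
(array([4.66 , 0.027, 2.125]), 'toolx yaw', np.float64(-167.17), 'pos', array([0.4547, 0.1008, 0.2131]), 't', 38.7)
```

View pics/final.png

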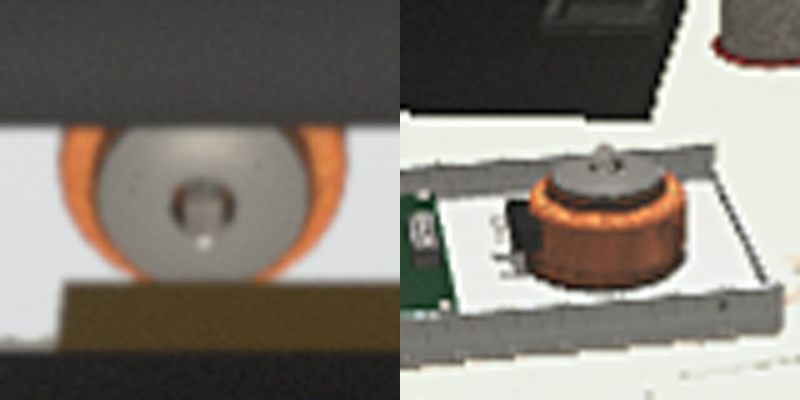

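The stack is flat and centred. The dish hole surrounds the stud at (203,208), and the tags at (515,235) face the board. I'm handing it in.

```bash
python3 -c "
from rig import robot
print(robot.hand_in())"
```

```text
the job is handed in; nothing more can be done
None
```

The mounting is made up on the stud in the order asked, flat, with the tags facing the circuit board, and handed in at about 39 s; the large disc sits about 1.5 mm off centre, and the other parts look centred in the final views.

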